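# Show the apprentice the set for a heart pendant

## Robot

A 6-joint arm with a two-finger parallel gripper is mounted at the origin on the work surface. World frame = base frame: x ahead of the robot, y to its left, z up, the work surface at z = 0. Lengths are in mm, angles in rad, forces in N, time in s.
With the tool pointing down it reaches from about 350 to 775 mm from the base axis. Payload 7.3 kg.
Tool frame: the origin (TCP) lies between the finger pads, 19 mm behind the fingertips; this is the grasp point; z points along the fingers, y is the line along which they close (so a half turn about z gives the same grasp; the last joint's range is limited). The gripper opens to 92 mm and grips with 3 to 60 N. Pads are 19 mm wide; open, the fingers measure 130 mm over their backs; the gripper's body (75 mm by 190 mm) begins 47 mm behind the grasp point.
Start: joints at [-0.146, 0.342, 1.524, -0, 1.275, -0.146], TCP at [525.017, 0.02, 245.541] pointing down, gripper open.
Joint ranges: [-2.53, 2.53], [-0.77, 2.02], [0.04, 2.7], [-1, 4.14], [0.28, 2.66], [-3.11, 3.11]. Speed limits (rad/s): [2.57, 2.57, 3.14, 3.14, 3.14, 3.14].

## Interface

Orientations are given as [roll, pitch, yaw] about the fixed x, y, z axes, in that order (R = Rz(yaw) Ry(pitch) Rx(roll)).
In Python, from plant import get_obs, capture, bot, spot_in, trace, pinpoint gives the robot as it stands.
- The arm moves only by the tool play_rows, never from a script. Its argument "rows" is a list of rows, each a list of 2 entries, a list of its own where there are three numbers: the shift along the world's x, y, z in units of 3 cm (1.0 is 3 cm), then the turn, a rotation vector about the world's x, y, z in units of 8 degrees (1.0 is 8 degrees). A call has 1 to 12 rows; each row shifts and turns the commanded pose from where the row before left it; what a row does not reach is not made up. A row lasts 1/8 s, in which the tool goes at most 62.5 mm and 10.7 degrees, less where a joint would pass 70% of its speed; a pose out of reach is approached as far as the arm can. A call with a number of a shift or a turn outside -1 to 1 is refused whole. A call with a gripper value outside its range is refused whole. "hand" is the opening, from -1 (shut) to 1 (fully open), set as the call begins (left out, the last holds). The fingers move at their own pace and stop on an object; the grip force is fixed at half the most. Time passes only in rows, so rows that do not move let the fingers close. It gives the time, the measured TCP pose, the force, the opening and the grip force at its end, in the units of the state.
- get_obs(): the state, without advancing time (a new reading comes with each control period).
- capture(name): name is "scene" or "side" or "wrist"; returns a dict with "frame" (384x512x3 uint8, red, green, blue), "fov_y" (degrees; the focal length in pixels is half the picture's height over the tangent of half this angle, whatever the lens; pixels are square), "cx", "cy" (the principal point, pixels), "rvec" (rotation vector, rad) and "tvec" (3), from world to camera coordinates, as OpenCV has them; the wrist camera has in their place "hand_eye" (4x4, takes a point from camera to tool coordinates, whose origin is the TCP and whose axes are the flange's). Camera axes: x right, y down, z forward; pixel columns grow to the right and rows downward; lengths in mm; the calibration is good to about 2 mm. A picture is of the moment at which its call begins: read the wrist's pose just before it. There is no depth.
- bot.close_job(): hands the job in; it is judged then, once.
Trained networks look in the newest picture that a camera, given by its name, has taken for a name from the list of things; names that differ only in an ending like _2 or _b are one class to them, and where a whole thing is asked for, a point or a joint stands for the part that bears it (a point fixed in the world has none). Each returns a list of dicts, best first, with "p" (0 to 1); they miss things now and then, are a little off and sometimes report something else, mostly with a low value. They report only what shows in the picture. A call takes as long as a camera call. They do not tell look-alikes from the thing itself.
- spot_in(query, camera): "at" ([row, column] in pixels, amid what is visible of it).
- trace(query, camera): "mask" (384x512 bool, what is visible of it) and "at" ([row, column] in pixels, amid what is visible of it).
- pinpoint(query, camera): "at" ([row, column] in pixels: a listed point, or the origin of a listed thing).
The state is a dict: "time": time; "joint_positions": joint angles; "dq": joint speeds; "tau": joint torques, N m; "tool_pos": TCP position; "tcp_rot": TCP orientation; "contact_force": force on the tool from outside, world axes, zero at the start; "moment": the same for the moment, N m; "grip_width": finger opening in mm; "finger_force": force on a finger pad.
Only numpy, scipy, OpenCV 4.12 (cv2) and the standard library are available. Lean on these libraries where they do the work, as an engineer would, in place of code of your own. Each camera call takes 0.05 s, during which the arm holds its last target. There are 200 camera calls.

## Task

Show the apprentice the set for a puffed heart, in the order it is used: with the fingers straight down, point at the flat heart-shaped silver blank, then at the heart-shaped opening of its steel die, then at the heart-headed forming punch in the wooden stand, keeping the fingertips about two centimetres above the middle of each for a full second. Touch nothing, and do not bring the fingertips down over any of the other blanks, dies or punches or over the finished pendant. Finish with the hand raised well clear above the tools.

Things in the scene. Friction and masses are not known exactly. Their poses are not given: they have to be found in the camera images.
- blank_heart: loose flat heart-shaped blank of plain bright silver sheet, 50 mm wide, 45 mm long and 2 mm thick, one of three lying apart in a row, in any order and turned anyhow, on a dark wooden board 12 mm high. Origin: middle of its underside (its top is 2 mm higher), z up. The heart's point looks along its own -x.
- die_heart: loose steel forming die, a dark plate 72 x 60 x 10 mm (x, y, z) with one heart-shaped opening right through its middle, 42 mm wide, 38 mm long; one of three dies side by side, in any order, on a light wooden board 12 mm high. Origin: middle of the opening at the plate's underside (its top is 10 mm higher), z up. The heart's point looks along its own -x.
- punch_heart: loose steel forming punch 110 mm long, 12 mm shank down and heart-shaped flat-topped head up (36 mm wide, 32 mm long, seen from above), one of three in the front row of a wooden punch stand (85 x 210 x 55 mm), in any order. Origin: foot of the shank, 10 mm above the bench inside the stand; the head's top is 110 mm along its z, about 120 mm above the bench. The heart's point looks along its own -x.
- blank_round: loose flat round blank of plain bright silver sheet, 47 mm across and 2 mm thick, one of three lying apart in a row, in any order and turned anyhow, on a dark wooden board 12 mm high. Origin: middle of its underside (its top is 2 mm higher), z up.
- die_round: loose steel forming die, a dark plate 72 x 60 x 10 mm (x, y, z) with one round opening right through its middle, 39 mm across; one of three dies side by side, in any order, on a light wooden board 12 mm high. Origin: middle of the opening at the plate's underside (its top is 10 mm higher), z up.
- punch_round: loose steel forming punch 110 mm long, 12 mm shank down and round flat-topped head up (34 mm across, seen from above), one of three in the front row of a wooden punch stand (85 x 210 x 55 mm), in any order. Origin: foot of the shank, 10 mm above the bench inside the stand; the head's top is 110 mm along its z, about 120 mm above the bench.
- blank_oval: loose flat oval blank of plain bright silver sheet, 52 by 33 mm in plan and 2 mm thick, one of three lying apart in a row, in any order and turned anyhow, on a dark wooden board 12 mm high. Origin: middle of its underside (its top is 2 mm higher), z up.
- die_oval: loose steel forming die, a dark plate 72 x 60 x 10 mm (x, y, z) with one oval opening right through its middle, 44 by 28 mm in plan; one of three dies side by side, in any order, on a light wooden board 12 mm high. Origin: middle of the opening at the plate's underside (its top is 10 mm higher), z up.
- punch_oval: loose steel forming punch 110 mm long, 12 mm shank down and oval flat-topped head up (37 by 24 mm in plan, seen from above), one of three in the front row of a wooden punch stand (85 x 210 x 55 mm), in any order. Origin: foot of the shank, 10 mm above the bench inside the stand; the head's top is 110 mm along its z, about 120 mm above the bench.
- pendant: finished silver heart pendant, loose, 46 mm wide, 12 mm high, domed, with a beaded edge and small flames at the top; it lies on the bare bench straight ahead of the robot, on the near side of the middle board or stand. Not the blank. Origin: middle of the heart's underside, z up.
- chasing_a: plain thin chasing punch, 8 mm thick, 100 mm long, loose in the back row of the punch stand, between the forming punches; its top is about 110 mm above the bench. Origin: its foot, z up.
- chasing_b: plain thin chasing punch, 8 mm thick, 100 mm long, loose in the back row of the punch stand, between the forming punches; its top is about 110 mm above the bench. Origin: its foot, z up.
There are look-alikes about, which are no part of the job. What is shaped like the blank_heart but blue or purple is not meant. Leave any turquoise look-alike of the punch_heart alone.

How it is judged:
By the outcome, as a careful person would: the job done as asked, in the order asked, and still so for the second after the job is handed in, with the robot touching nothing.
It also fails if it takes over 50 s, if anything falls off the work surface, if the arm or the gripper's body presses on something with over 40 N, if the wrist force passes 120 N, or if a joint passes its speed limit or range.

## Working session

There is one attempt and no reset: what is moved stays moved. The work goes in short steps, Python scripts to look and compute and a tool call to move; the robot and the scene stay as the last step left them, time stands still between calls to the robot, and variables do not carry over. Pictures are saved under pics/ and viewed, at most 10 in all, crops included, and the job is handed in when it is done.

Besides the shell and the picture viewer there is one more tool, called after "Call:" by a JSON object that holds its "method" and its "body". play_rows: Moves the arm, as the interface text tells. Shifts and turns lie within -1 to 1; 1 stands for 3 cm of shift or 8 degrees of turn. Its arguments: {"type":"object","properties":{"rows":{"type":"array"},"hand":{"type":"number"}},"required":["rows"]}

```bash
mkdir -p pics; cat > h.py <<'E'
import numpy as np, cv2
from plant import get_obs, capture, bot, spot_in, trace, pinpoint
from scipy.spatial.transform import Rotation as R
def cam(name):
    o=get_obs(); c=capture(name); im=c["frame"]; f=192/np.tan(np.radians(c["fov_y"])/2)
    K=np.array([[f,0,c["cx"]],[0,f,c["cy"]],[0,0,1]])
    if name=="wrist":
        T=np.eye(4); T[:3,:3]=R.from_euler("xyz",o["tcp_rot"]).as_matrix(); T[:3,3]=o["tool_pos"]
        M=T@np.array(c["hand_eye"]); Rm=M[:3,:3]; C=M[:3,3]
    else:
        Rw=cv2.Rodrigues(np.array(c["rvec"],float))[0]; Rm=Rw.T; C=-Rw.T@np.array(c["tvec"],float).ravel()
    return im,K,Rm,C
def ray(K,Rm,at):
    d=Rm@np.linalg.inv(K)@np.array([at[1],at[0],1.]); return d/np.linalg.norm(d)
def plane(K,Rm,C,at,z):
    d=ray(K,Rm,at); return C+d*(z-C[2])/d[2]
E
cat > a.py <<'E'
from h import *
Z=dict(blank=14,die=22,punch=120)
ims=[]
for n in ("scene","side","wrist"):
    im,K,Rm,C=cam(n); print(n,C.round(),K[0,0].round())
    cv2.imwrite(f"pics/{n}0.png",cv2.resize(im[...,::-1],(800,600),interpolation=cv2.INTER_CUBIC))
    for q in [a+"_"+b for a in Z for b in("heart","round","oval")]+["pendant"]:
        for r in spot_in(q,n)[:3]:
            if r["p"]>.2: print(q,np.round(r["at"]),round(r["p"],2),plane(K,Rm,C,r["at"],Z.get(q.split("_")[0],6)).round())
E
python3 a.py
```

```text
scene [1027. -193.  714.] 372.0
blank_heart [263. 238.] 0.73 [631. -77.  14.]
blank_heart [276. 186.] 0.67 [ 623. -188.   14.]
blank_heart [225. 206.] 0.55 [ 511. -112.   14.]
blank_round [254. 296.] 0.71 [656.  51.  14.]
blank_oval [258. 271.] 0.76 [644.  -4.  14.]
die_heart [168. 328.] 0.8 [450. 238.  22.]
die_heart [204.  87.] 0.36 [ 355. -363.   22.]
die_round [166. 369.] 0.77 [483. 341.  22.]
punch_heart [188. 148.] 0.56 [ 452. -213.  120.]
punch_heart [168. 128.] 0.54 [ 377. -244.  120.]
punch_round [197. 119.] 0.82 [ 455. -275.  120.]
punch_oval [202.  86.] 0.74 [ 445. -341.  120.]
pendant [195. 238.] 0.61 [444. -10.   6.]
side [ -19. -601.  713.] 361.0
blank_heart [199. 305.] 0.69 [631. -83.  14.]
blank_heart [228. 283.] 0.42 [ 498. -125.   14.]
blank_heart [225. 326.] 0.41 [ 594. -195.   14.]
blank_round [176. 278.] 0.48 [651.  53.  14.]
blank_oval [186. 297.] 0.49 [658. -24.  14.]
die_heart [177. 194.] 0.57 [440. 220.  22.]
die_round [155. 178.] 0.73 [470. 367.  22.]
die_round [248. 314.] 0.4 [ 498. -234.   22.]
die_oval [165. 184.] 0.81 [455. 302.  22.]
punch_heart [200. 301.] 0.68 [ 525. -156.  120.]
punch_heart [232. 292.] 0.58 [ 425. -218.  120.]
punch_heart [268. 276.] 0.57 [ 325. -269.  120.]
punch_round [247. 316.] 0.72 [ 431. -286.  120.]
punch_oval [268. 335.] 0.8 [ 417. -349.  120.]
pendant [219. 242.] 0.48 [442. -14.   6.]
wrist [525.  84. 385.] 314.0
blank_heart [213. 335.] 0.94 [626. -71.  14.]
blank_heart [238. 244.] 0.81 [ 510. -105.   14.]
blank_heart [273. 326.] 0.5 [ 621. -159.   14.]
blank_round [110. 373.] 0.89 [660.  57.  14.]
blank_oval [166. 356.] 0.81 [647.  -9.  14.]
punch_heart [332. 188.] 0.48 [ 454. -159.  120.]
punch_round [216. 335.] 0.22 [598. -29. 120.]
pendant [158. 192.] 0.74 [447.  -1.   6.]
```

View pics/scene0.png

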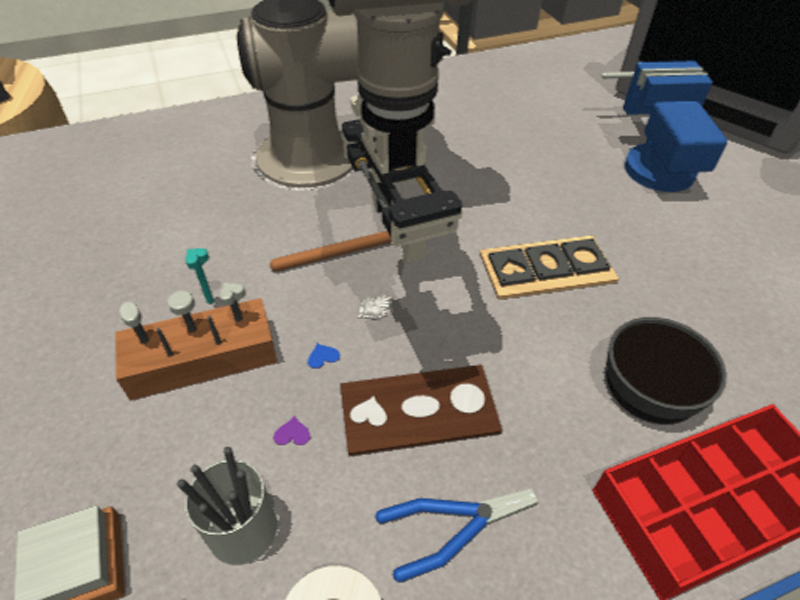

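View pics/wrist0.png

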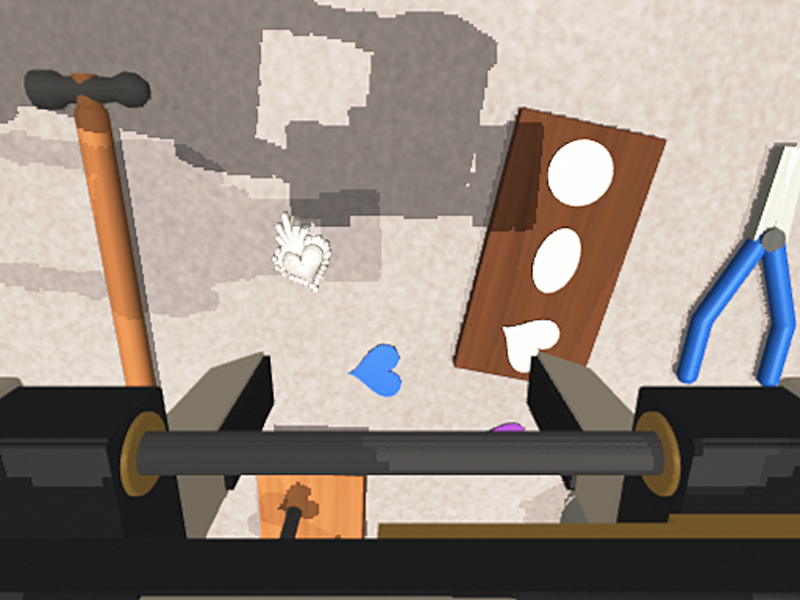

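View pics/side0.png

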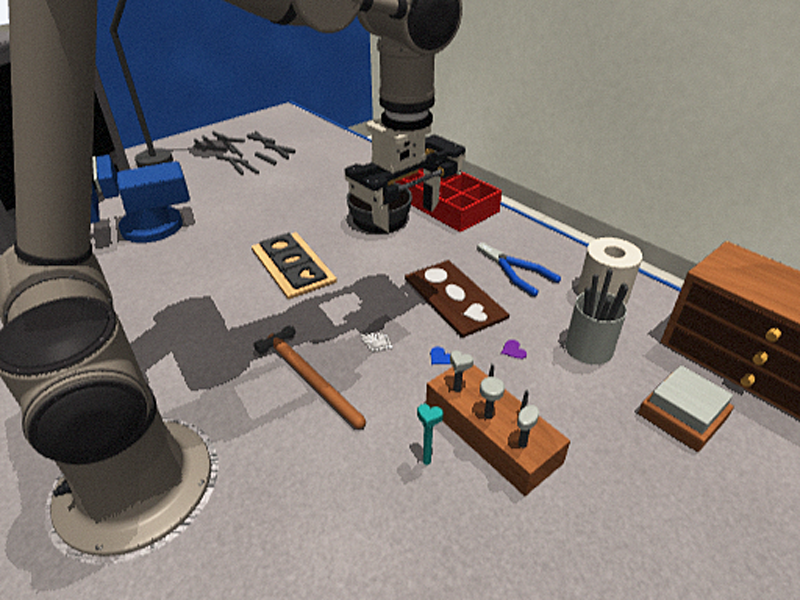

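The blanks, left to right in the scene picture (800 px), are heart (369,410), oval and round. The heart is the only plain silver one, since the blue (323,355) and purple (293,432) hearts lie off the board. The heart die is at (513,267). The grey heart punch is in the stand at (230,293), and the turquoise look-alike stands behind it at (197,257). The pendant is at (375,307). Next I'll shut the hand and look at the blank from closer.

Call:
{"method": "play_rows", "body": {"rows": [[[0.85,-0.88,0],[0,0,0]],[[0.85,-0.88,0],[0,0,0]],[[0.85,-0.88,0],[0,0,0]],[[0.85,-0.88,0],[0,0,0]],[[0,0,0],[0,0,0]],[[0,0,0],[0,0,0]],[[0,0,0],[0,0,0]],[[0,0,0],[0,0,0]]], "hand": -1}}

```text
time: 2.65
tool_pos: [626.7, -104.9, 246.0]
tcp_rot: [3.141, 0.0, 1.572]
contact_force: [-0.4, -0.3, -0.2]
grip_width: 16.3
finger_force: 0.0
```

```bash
cat > look.py <<'E'
from h import *
import sys
# look.py query z outname : wrist trace -> rectified outline bbox middle on plane z
q,z,out=sys.argv[1],float(sys.argv[2]),sys.argv[3]
im,K,Rm,C=cam("wrist"); v=im[...,::-1].copy()
for r in trace(q,"wrist")[:3]:
    if r["p"]<.3: continue
    cs=max(cv2.findContours(r["mask"].astype(np.uint8),0,1)[0],key=cv2.contourArea)[:,0]
    P=np.array([plane(K,Rm,C,(p[1],p[0]),z)[:2] for p in cs],np.float32)
    m=cv2.moments(P); (c,s,a)=cv2.minAreaRect(P)
    cv2.polylines(v,[cs],True,(0,0,255),1)
    print(q,round(r["p"],2),np.round(r["at"]),"centroid",np.round([m["m10"]/m["m00"],m["m01"]/m["m00"]],1),"rect",np.round(c,1),np.round(s,1),round(a))
for r in pinpoint(q,"wrist")[:3]: print("pin",round(r["p"],2),np.round(r["at"]),plane(K,Rm,C,r["at"],float(sys.argv[4]) if len(sys.argv)>4 else z).round(1))
cv2.imwrite(f"pics/{out}.png",cv2.resize(v,(800,600),interpolation=cv2.INTER_CUBIC))
o=get_obs();print(o["time"],o["tool_pos"],o["grip_width"],o["tcp_rot"])
E
python3 look.py blank_heart 14 blank 12
```

```text
blank_heart 0.89 [163. 161.] centroid [ 511.5 -108. ] rect [ 515.5 -107.6] [41.8 42. ] 47
blank_heart 0.79 [135. 257.] centroid [631.4 -79.2] rect [634.8 -81.5] [42.2 42.9] 13
blank_heart 0.74 [216. 249.] centroid [ 617.1 -179.2] rect [ 620.9 -180.1] [42. 42.] 25
pin 0.79 [136. 256.] [627.6 -77.7  12. ]
pin 0.65 [216. 249.] [ 618.2 -180.    12. ]
pin 0.64 [162. 156.] [ 506.2 -109.4   12. ]
2.8 [ 626.91895664 -105.22306653  245.87363561] 4.680611017646188 [3.14110469e+00 1.50336698e-04 1.57128217e+00]
```

View pics/blank.png

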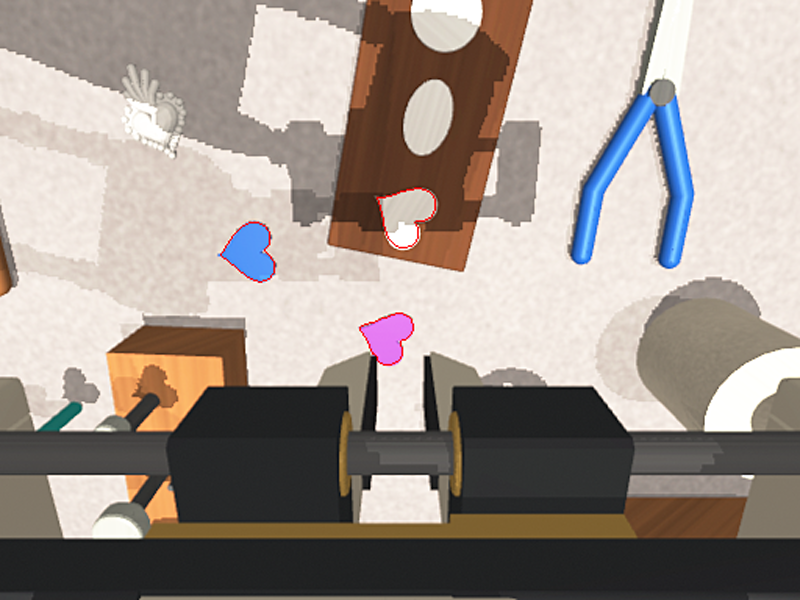

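The red outline at (407,217) encloses the silver heart on the dark board. The scene and wrist rays agree at z=14 to about 2 mm, which puts the middle at about (630,-79). I'll move sideways first, then straight down.

Call:
{"method": "play_rows", "body": {"rows": [[[0.1,0.87,0],[0,0,0]],[[0,0,0],[0,0,0]],[[0,0,-0.9],[0,0,0]],[[0,0,-0.9],[0,0,0]],[[0,0,-0.9],[0,0,0]],[[0,0,-0.9],[0,0,0]],[[0,0,-0.9],[0,0,0]],[[0,0,-0.8],[0,0,0]],[[0,0,-0.6],[0,0,0]],[[0,0,-0.4],[0,0,0]],[[0,0,0],[0,0,0]],[[0,0,0],[0,0,0]]], "hand": -1}}

```text
time: 4.3
tool_pos: [630.6, -79.6, 57.4]
tcp_rot: [3.14, 0.0, 1.571]
contact_force: [0.8, -0.1, 0.2]
grip_width: 0.8
finger_force: 0.0
```

```bash
python3 - <<'E'
from h import *
o=get_obs();print(o["time"],o["tool_pos"],o["grip_width"])
im,K,Rm,C=cam("wrist")
cv2.imwrite("pics/b2.png",cv2.resize(im[100:350,100:420,::-1],(640,500)))
for r in pinpoint("blank_heart","wrist")[:2]: print(r["p"],r["at"],plane(K,Rm,C,r["at"],12))
E
```

```text
4.3 [630.58349862 -79.64803638  57.3877281 ] 0.7693877423784568
0.87 [259.6, 74.7] [ 510.09670614 -105.83093971   12.        ]
0.6 [220.0, 248.8] [626.43744137 -77.30276782  12.        ]
```

View pics/b2.png

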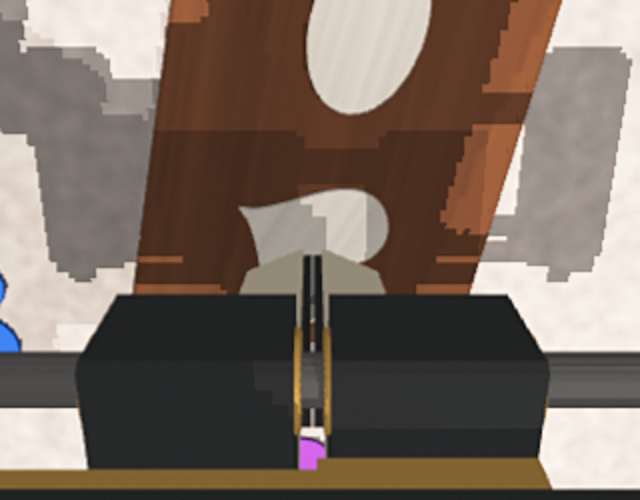

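The shut fingertips at (312,255) are over the middle of the silver heart. I'll lower the last 4 mm, hold, and then rise.

Call:
{"method": "play_rows", "body": {"rows": [[[-0.04,0,-0.13],[0,0,0]],[[0,0,0],[0,0,0]],[[0,0,0],[0,0,0]],[[0,0,0],[0,0,0]],[[0,0,0],[0,0,0]],[[0,0,0],[0,0,0]],[[0,0,0],[0,0,0]],[[0,0,0],[0,0,0]],[[0,0,0],[0,0,0]],[[0,0,0],[0,0,0]],[[0,0,0],[0,0,0]],[[0,0,0],[0,0,0]]]}}

```text
time: 5.9
tool_pos: [628.8, -79.5, 52.6]
tcp_rot: [3.142, 0.0, 1.571]
contact_force: [0.2, -0.0, -0.6]
grip_width: 0.5
finger_force: 0.0
```

Call:
{"method": "play_rows", "body": {"rows": [[[0,0,0],[0,0,0]],[[0,0,0.5],[0,0,0]],[[0,0,1],[0,0,0]],[[0,0,1],[0,0,0]],[[0,0,1],[0,0,0]],[[0,0,1],[0,0,0]],[[0,0,1],[0,0,0]],[[0,0,0.9],[0,0,0]],[[0,0,0],[0,0,0]],[[0,0,0],[0,0,0]]]}}

```text
time: 7.15
tool_pos: [628.4, -79.4, 244.2]
tcp_rot: [-3.141, -0.0, 1.571]
contact_force: [-0.4, 0.8, -0.5]
grip_width: 0.5
finger_force: 0.0
```

Call:
{"method": "play_rows", "body": {"rows": [[[-0.6,0.9,0],[0,0,0]],[[-0.6,0.9,0],[0,0,0]],[[-0.6,0.9,0],[0,0,0]],[[-0.6,0.9,0],[0,0,0]],[[-0.6,0.9,0],[0,0,0]],[[-0.6,0.9,0],[0,0,0]],[[-0.6,0.9,0],[0,0,0]],[[-0.6,0.9,0],[0,0,0]],[[-0.6,0.9,0],[0,0,0]],[[-0.6,0.9,0],[0,0,0]],[[0,0.1,0],[0,0,0]],[[0,0,0],[0,0,0]]]}}

```text
time: 8.65
tool_pos: [448.9, 193.2, 244.1]
tcp_rot: [-3.141, 0.001, 1.571]
contact_force: [0.2, 0.4, 0.3]
grip_width: 0.6
finger_force: 0.0
```

```bash
python3 look.py die_heart 22 die 22
```

```text
die_heart 0.87 [126. 249.] centroid [453.7 235.7] rect [453.7 235.5] [61.7 73.8] 81
pin 0.92 [122. 258.] [452.2 237.3  22. ]
8.8 [449.27877347 192.72411687 244.29025254] 0.6010988464069412 [-3.14122741e+00  3.87124449e-04  1.56963958e+00]
```

View pics/die.png

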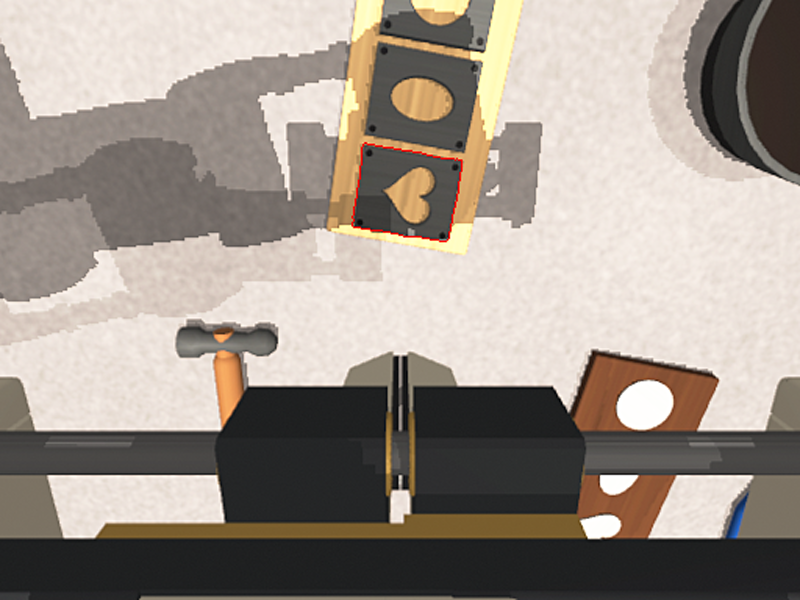

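The heart opening at (412,195) sits in the outlined plate. The plate measures 62 x 74 mm, as it should, with its middle at (453.5,235.7). The target TCP is z=61.

Call:
{"method": "play_rows", "body": {"rows": [[[0.07,0.7,0],[0,0,0]],[[0.07,0.72,0],[0,0,0]],[[0,0,0],[0,0,0]],[[0,0,-0.9],[0,0,0]],[[0,0,-0.9],[0,0,0]],[[0,0,-0.9],[0,0,0]],[[0,0,-0.9],[0,0,0]],[[0,0,-0.9],[0,0,0]],[[0,0,-0.7],[0,0,0]],[[0,0,-0.5],[0,0,0]],[[0,0,-0.3],[0,0,0]],[[0,0,0],[0,0,0]]]}}

```text
time: 10.3
tool_pos: [453.0, 235.8, 64.4]
tcp_rot: [-3.141, 0.0, 1.571]
contact_force: [0.4, 0.4, 0.0]
grip_width: 0.3
finger_force: 0.0
```

```bash
python3 - <<'E'
from h import *
o=get_obs();print(o["time"],o["tool_pos"])
im,K,Rm,C=cam("wrist")
for r in pinpoint("die_heart","wrist")[:2]: print(r["p"],r["at"],plane(K,Rm,C,r["at"],12),plane(K,Rm,C,r["at"],22))
E
```

```text
10.3 [452.98418794 235.84530973  64.40552446]
0.9 [220.7, 256.2] [453.48141207 234.56464376  12.        ] [453.4749542  239.03438525  22.        ]
```

Call:
{"method": "play_rows", "body": {"rows": [[[0.01,0,-0.11],[0,0,0]],[[0,0,0],[0,0,0]],[[0,0,0],[0,0,0]],[[0,0,0],[0,0,0]],[[0,0,0],[0,0,0]],[[0,0,0],[0,0,0]],[[0,0,0],[0,0,0]],[[0,0,0],[0,0,0]],[[0,0,0],[0,0,0]],[[0,0,0],[0,0,0]],[[0,0,0],[0,0,0]],[[0,0,0],[0,0,0]]]}}

```text
time: 11.9
tool_pos: [453.3, 236.1, 61.3]
tcp_rot: [3.142, 0.0, 1.571]
contact_force: [0.6, 0.6, 0.0]
grip_width: 0.7
finger_force: 0.0
```

Call:
{"method": "play_rows", "body": {"rows": [[[0,0,0],[0,0,0]],[[0,0,0.5],[0,0,0]],[[0,0,1],[0,0,0]],[[0,0,1],[0,0,0]],[[0,0,1],[0,0,0]],[[0,0,1],[0,0,0]],[[0,0,1],[0,0,0]],[[0,0,1],[0,0,0]],[[0,0,0.5],[0,0,0]],[[0,0,0],[0,0,0]],[[0,0,0],[0,0,0]]]}}

```text
time: 13.28
tool_pos: [452.9, 236.0, 271.0]
tcp_rot: [-3.141, 0.0, 1.571]
contact_force: [0.4, -0.1, 0.2]
grip_width: 0.4
finger_force: 0.0
```

Call:
{"method": "play_rows", "body": {"rows": [[[0,-0.9,0],[0,0,0]],[[0,-0.9,0],[0,0,0]],[[0,-0.9,0],[0,0,0]],[[0,-0.9,0],[0,0,0]],[[0,-0.9,0],[0,0,0]],[[0,-0.9,0],[0,0,0]],[[0,-0.9,0],[0,0,0]],[[0,-0.9,0],[0,0,0]],[[0,-0.9,0],[0,0,0]],[[0,-0.9,0],[0,0,0]],[[0,-0.9,0],[0,0,0]],[[0,-0.9,0],[0,0,0]]]}}

```text
time: 14.78
tool_pos: [452.8, -88.6, 270.5]
tcp_rot: [-3.14, -0.001, 1.571]
contact_force: [0.3, 0.0, 0.7]
grip_width: 0.5
finger_force: 0.0
```

Call:
{"method": "play_rows", "body": {"rows": [[[0,-0.9,0],[0,0,0]],[[-0.1,-0.9,0],[0,0,0]],[[-0.1,-0.9,0],[0,0,0]],[[-0.1,-0.9,0],[0,0,0]],[[-0.1,-0.9,0],[0,0,0]],[[0,-0.9,0],[0,0,0]],[[0,-0.4,0],[0,0,0]],[[0,0,0],[0,0,0]],[[0,0,0],[0,0,0]],[[0,0,0],[0,0,0]]]}}

```text
time: 16.02
tool_pos: [441.4, -261.0, 271.4]
tcp_rot: [3.141, -0.0, 1.572]
contact_force: [0.7, -0.9, 0.3]
grip_width: 0.6
finger_force: 0.0
```

```bash
python3 look.py punch_heart 120 punch 10
```

```text
punch_heart 0.94 [122. 253.] centroid [ 441.4 -212. ] rect [ 443.5 -211.1] [30.6 28.1] 69
punch_heart 0.57 [164. 157.] centroid [ 349.5 -243.7] rect [ 351.4 -241.6] [38.2 33.7] 77
pin 0.96 [145. 178.] [ 342.3 -250.1   10. ]
pin 0.76 [114. 252.] [ 436.6 -211.1   10. ]
16.175 [ 441.42472736 -261.38678643  271.48965199] 0.5692273442419156 [3.14128994e+00 9.48145667e-05 1.57152495e+00]
```

View pics/punch.png

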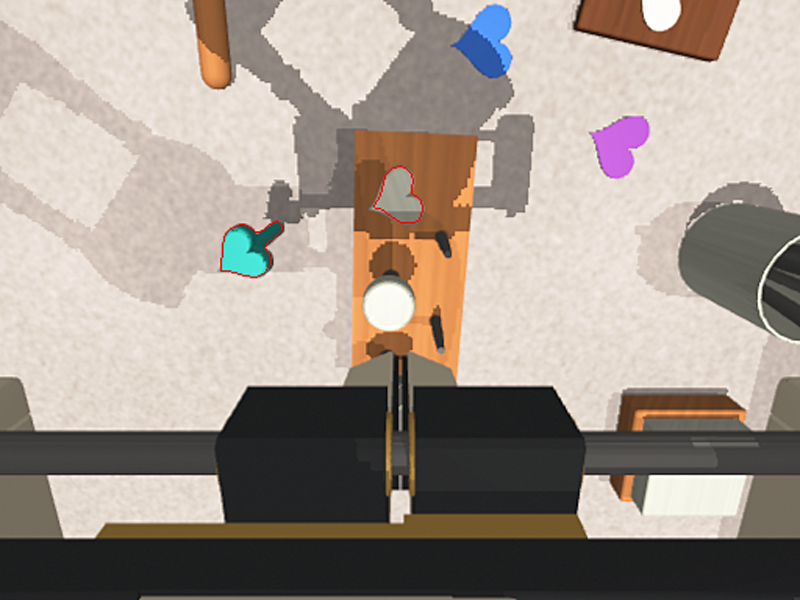

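The grey heart head in the stand at (400,195) is outlined. It measures 30.6 x 28 mm in its tightest box, which is right for 36 x 32 at z=120. The turquoise one at (247,250) stands apart. The head's middle is at (440.5,-212), and I'll move to just above it first.

Call:
{"method": "play_rows", "body": {"rows": [[[0,0.8,0],[0,0,0]],[[-0.02,0.84,0],[0,0,0]],[[0,0,0],[0,0,0]],[[0,0,-0.9],[0,0,0]],[[0,0,-0.9],[0,0,0]],[[0,0,-0.7],[0,0,0]],[[0,0,-0.5],[0,0,0]],[[0,0,-0.3],[0,0,0]],[[0,0,0],[0,0,0]],[[0,0,0],[0,0,0]]]}}

```text
time: 17.42
tool_pos: [441.1, -213.1, 172.9]
tcp_rot: [3.141, 0.001, 1.571]
contact_force: [0.4, 0.1, 0.5]
grip_width: 0.4
finger_force: 0.0
```

```bash
python3 look.py punch_heart 120 punch2 10; python3 - <<'E'
import cv2
cv2.imwrite("pics/p2c.png",cv2.imread("pics/punch2.png")[150:450,200:600])
E
```

```text
punch_heart 0.81 [250. 128.] centroid [ 354.  -234.5] rect [ 355.9 -227.5] [63.9 31.6] 70
punch_heart 0.61 [207. 252.] centroid [ 439.6 -206.5] rect [ 439.6 -203.9] [32.6 32.9] 88
pin 0.73 [210. 156.] [ 338.5 -251.6   10. ]
pin 0.62 [173. 252.] [ 437.8 -212.1   10. ]
17.575 [ 440.98461962 -212.87828606  172.92015433] 0.6908833979523341 [3.14054006e+00 7.10411082e-04 1.57086757e+00]
```

View pics/p2c.png

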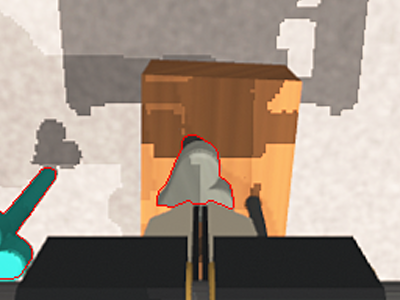

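The fingertips are over the middle of the grey heart head, and the side-view ray agrees with a top at about 120 mm. I'll lower the last 13 mm, hold, and rise.

Call:
{"method": "play_rows", "body": {"rows": [[[-0.02,0.02,-0.25],[0,0,0]],[[0,0,-0.2],[0,0,0]],[[0,0,0],[0,0,0]],[[0,0,0],[0,0,0]],[[0,0,0],[0,0,0]],[[0,0,0],[0,0,0]],[[0,0,0],[0,0,0]],[[0,0,0],[0,0,0]],[[0,0,0],[0,0,0]],[[0,0,0],[0,0,0]],[[0,0,0],[0,0,0]],[[0,0,0],[0,0,0]]]}}

```text
time: 19.08
tool_pos: [440.1, -212.1, 158.8]
tcp_rot: [3.142, -0.0, 1.571]
contact_force: [0.2, 0.2, -0.6]
grip_width: 0.4
finger_force: 0.0
```

Call:
{"method": "play_rows", "body": {"rows": [[[0,0,0],[0,0,0]],[[0,0,0],[0,0,0]],[[0,0,0.5],[0,0,0]],[[0,0,1],[0,0,0]],[[0,0,1],[0,0,0]],[[0,0,1],[0,0,0]],[[0,0,1],[0,0,0]],[[0,0,1],[0,0,0]],[[0,0,0.8],[0,0,0]],[[0,0,0],[0,0,0]],[[0,0,0],[0,0,0]],[[0,0,0],[0,0,0]]]}}

```text
time: 20.58
tool_pos: [439.8, -211.8, 346.6]
tcp_rot: [-3.14, -0.001, 1.571]
contact_force: [0.3, 0.0, -0.2]
grip_width: 0.6
finger_force: 0.0
```

```bash
python3 -c "
from h import *
o=get_obs();print(o['time'],o['tool_pos'],o['dq']);print(bot.close_job())"
```

```text
20.575 [ 439.75764847 -211.84320315  346.56918609] [-4.61420564e-04 -2.81274996e-03 -9.47480096e-03  9.96305985e-04
  2.09362853e-03 -2.22364975e-05]
the job is handed in; nothing more can be done
None
```

I pointed at the heart blank, the heart die opening and the heart punch in that order, each held over a second with the fingertips about 2 cm above it; no contact registered, the hand finished raised about 20 cm above the punch, and the job was handed in at 20.6 s (no verdict returned).

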